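# Feel the end float of a turntable spindle and set it midway

## Robot

A 6-joint arm with a two-finger parallel gripper is mounted at the origin on the work surface. World frame = base frame: x ahead of the robot, y to its left, z up, the work surface at z = 0. Lengths are in m, angles in rad, forces in N, time in s.
With the tool pointing down it reaches from about 0.275 to 0.85 m from the base axis. Payload 19 kg.
Tool frame: the origin (TCP) lies on the centre line of the jaws, within the pads' length; the fingertips stand 17 mm ahead of it and the grasp point (between the pads) lies 2 mm behind it; z points along the fingers, y is the line along which they close (so a half turn about z gives the same grasp; the last joint's range is limited). The gripper opens to 85 mm and grips with 20 to 120 N. Pads are 22 mm wide; open, the fingers measure 114 mm over their backs; the gripper's body (76 mm by 85 mm) begins 54 mm behind the grasp point. The pads swing forward as they close: fully open they stand 13 mm farther back than shut.
Start: joints at [-1.344, 0.15, 1.437, -0, 1.554, -0.134], TCP at [0.203, -0.538, 0.248] pointing down, gripper open.
Joint ranges: [-2.8, 2.8], [-0.68, 2.1], [0.12, 2.68], [-1.39, 4.53], [0.16, 2.79], [-2.81, 2.81]. Speed limits (rad/s): [1.89, 1.89, 2.22, 3.01, 3.01, 3.01].

## Interface

Orientations are given as a rotation vector (axis times angle).
In Python, from bench import status, capture, get_calibration, job_done gives the robot as it stands. The module is installed in compiled form; this text tells all that it offers.
- The arm moves only by the tool servo_tool, never from a script. Its argument "plan" is a list that holds one entry, the list of rows, each a list of 4 numbers: the shift along the tool's x, y, z in parts of the range, where 1.0 means 0.75 m, then the turn about the tool's z in shares of 360 degrees (1.0 is 360 degrees). A call has 1 to 8 rows; each row is the pose to reach, as a shift and turn from the pose commanded when the call began, along the tool's axes at that moment; what a row does not reach only later rows make up. A row lasts 1/8 s, in which the tool goes at most 62.5 mm and 10.7 degrees, less where a joint would pass 70% of its speed; a pose out of reach is approached as far as the arm can. A call with a gripper value outside its range is refused whole. "jaw" is the closure, from -1 (fully open) to 1 (shut), set as the call begins (left out, the last holds). The fingers move at their own pace and stop on an object; the grip force is fixed at half the most. Time passes only in rows, so rows that repeat a pose let the fingers close. It gives the time, the measured TCP pose, the force, the opening and the grip force at its end, in the units of the state.
- status.read_state(): the state, without advancing time (a new reading comes with each control period).
- capture(name): name is "scene" or "top" or "wrist"; returns the picture (480x640x3 uint8, blue, green, red); there is no depth.
- get_calibration(name): a dict with "K" (3x3 intrinsics, pixels), "dist" ([k1, k2, p1, p2, k3] as OpenCV has them; the pictures are not rectified), "pose" (4x4, takes a point from camera to world coordinates). Camera axes: x right, y down, z forward; pixel columns grow to the right and rows downward; lengths in m; the calibration is good to about 2 mm. A picture is of the moment at which its call begins: read the wrist's pose just before it. get_calibration takes no time and is no camera call; for the wrist camera it gives the pose at the moment of the call.
- job_done(): hands the job in; it is judged then, once.
The state is a dict: "t": time; "q": joint angles; "joint_vel": joint speeds; "tau": joint torques, N m; "tcp_pos": TCP position; "orientation": TCP orientation; "force": force on the tool from outside, world axes, zero at the start; "moment": the same for the moment, N m; "grip_width": finger opening in m; "grip_force": force on a finger pad.
Only numpy, scipy, OpenCV 4.12 (cv2) and the standard library are available. Lean on these libraries where they do the work, as an engineer would, in place of code of your own. Each camera call takes 0.05 s, during which the arm holds its last target. There are 200 camera calls.

## Task

The turntable's upright spindle can slide up and down a little between two soft stops, and its platter scrapes when it sits near either one. Holding it by the knob only, pull the spindle gently up until it meets its upper stop and hold that light pull (about 10 newtons, never more than 20) for a moment, then press it down against its lower stop in the same way, and finally leave it halfway between the two stops and let go. Do not disturb the other things on the shelf.

Things in the scene. Friction and masses are not known exactly. Their poses are not given: they have to be found in the camera images.
- turntable: the turntable's grey plastic foot, fixed to the shelf: round, 170 mm across, 30 mm high. Origin: centre of its underside, on the spindle axis (vertical, z up). The spindle rises from its middle and carries platter and knob.
- platter: round white plastic platter, 230 mm across, 6 mm thick with a rim 12 mm high over all; turns freely about the spindle and goes up and down with it. Its origin is on the spindle axis 34 mm below its underside. Its underside starts 4 to 28 mm above the foot. It must not be touched: only the knob is held.
- knob_grip (a point): point on the spindle axis at mid-height of the knob: an upright white plastic cylinder 28 mm across and 30 mm high (15 mm above and below this point) that does not turn, on a flange 38 mm across, 4 mm thick; below it a bare steel rod 13 mm across. This point is 76 mm above the platter's upper face, moves with the spindle and starts about 115 to 145 mm above the shelf, anywhere in the float.
- bearing_mark (a point): a point on the spindle axis, on the bearing hidden inside the foot; z up. The bearing holds both stops and is set at a different height each time, by up to 12 mm. How far this point is from the stops is not recorded: the stops have to be felt.
- washer (a joint): how far the rubber thrust washers in the bearing are pushed from rest by the spindle (m): positive when it is pulled up, negative when pressed down. Elastic, 10 N per mm (0.001 = 10 N), the same up and down; both stops bear on these washers and give by this much. Drag alone moves it about 0.0002. The reading is too noisy to work by: use the force felt at the hand.
- salt_pig: white ceramic salt pot with a wooden lid and ball, 104 mm across, 109 mm high, upright; origin under its centre. Bystander, loose.
- egg_cup_a: stainless egg cup on a foot, 50 mm across, 62 mm high; origin under its centre. Bystander, loose.
- egg_cup_b: second egg cup, the same. Bystander, loose.
- poaching_cup: shallow hard orange poaching cup, 86 mm across, 34 mm high, with two ears (118 mm over them); origin under its centre. Bystander, loose.
- spindle: the sliding spindle with knob and platter, vertical; origin on its axis 116 mm below knob_grip, z up. It weighs 0.4 kg in all but is counterbalanced: it stays at whatever height it is left, and slides with a steady drag of about 2 N. The end float between its stops is about 12 mm; the height of the stops differs by up to 12 mm from one time to the next.

How it is judged:
On the way, in this order (a step that is already met when the one before it is completed fails the run):
1. the spindle is pulled up against its upper stop with at least 5 N, for 0.3 s (value of joint washer above 0.0005 m and contact force between the fingers and spindle above 1 N), for 0.3 s.
2. the spindle is pressed down against its lower stop with at least 5 N, for 0.3 s (value of joint washer below -0.0005 m and contact force between the fingers and spindle above 1 N), for 0.3 s.
At the end, for the whole second after the job is handed in: the spindle rests within 2 mm of the middle of its end float (12 mm between stops), still and released; the salt pot, both egg cups and the poaching cup stand upright within 10 mm of where they were (z of knob_grip in the frame of bearing_mark between 0.1117 and 0.1157 m and linear speed of platter below 0.01 m/s and distance of each of salt_pig, egg_cup_a, egg_cup_b, poaching_cup from where it was at the start of the episode below 0.01 m and angle between each of salt_pig, egg_cup_a, egg_cup_b, poaching_cup's own z axis and vertical below 0.1 rad); the robot touches nothing.
It fails at once if more than 20 N pull or push on the spindle's stops (washers moved over 2 mm) (value of joint washer above 0.002 m or value of joint washer below -0.002 m).
It fails at once if the platter touched by the robot (contact force between any of the fingers, the arm and platter above 1 N).
It fails at once if a bystander pushed over 15 mm (distance of any of salt_pig, egg_cup_a, egg_cup_b, poaching_cup from where it was at the start of the episode above 0.015 m).
It also fails if it takes over 51 s, if anything falls off the work surface, if the arm or the gripper's body presses on something with over 40 N, if the wrist force passes 120 N, or if a joint passes its speed limit or range.

## Working session

There is one attempt and no reset: what is moved stays moved. The work goes in short steps, Python scripts to look and compute and a tool call to move; the robot and the scene stay as the last step left them, time stands still between calls to the robot, and variables do not carry over. Pictures are saved under pics/ and viewed, at most 10 in all, crops included, and the job is handed in when it is done.

Besides the shell and the picture viewer there is one more tool, called after ">>>" as name([rows], argument=value, ...), one row to a line, values as JSON. servo_tool: Moves the arm, as the interface text tells. Its arguments: {"type":"object","properties":{"plan":{"type":"array"},"jaw":{"type":"number"}},"required":["plan"]}

```bash
mkdir -p pics; python3 - <<'E'
from bench import status,capture,get_calibration
import cv2,numpy as np
s=status.read_state(); print({k:np.round(v,4).tolist() for k,v in s.items()})
for n in("scene","top"):
    im=capture(n); cv2.imwrite(f"pics/{n}.png",im); c=get_calibration(n); print(n,c["K"],c["dist"],np.round(c["pose"],3))
E
```

```text
{'t': 0.0, 'q': [-1.344, 0.151, 1.438, -0.0, 1.5538, -0.134], 'joint_vel': [-0.0013, -0.0005, 0.0013, -0.0015, 0.0004, 0.0001], 'tau': [0.0001, -71.3056, -57.0866, -0.0002, 0.009, 0.0], 'tcp_pos': [0.2029, -0.5378, 0.2477], 'orientation': [-3.0894, -0.5634, 0.0001], 'force': [-0.1691, -0.0198, 0.7975], 'moment': [-0.0443, -0.0241, -0.0058], 'grip_force': 0.0, 'grip_width': 0.0855}
scene [[505.55777458   0.         304.75501016]
 [  0.         505.55777458 240.4704106 ]
 [  0.           0.           1.        ]] [-0.03892784  0.          0.          0.          0.        ] [[ 0.621  0.512 -0.594  1.145]
 [ 0.783 -0.425  0.453 -0.408]
 [-0.02  -0.746 -0.665  0.747]
 [ 0.     0.     0.     1.   ]]
top [[567.75624027   0.         312.15217924]
 [  0.         567.75624027 237.06955978]
 [  0.           0.           1.        ]] [-0.17415165  0.          0.          0.          0.        ] [[-0.007 -0.982  0.191  0.387]
 [-1.     0.006 -0.007  0.011]
 [ 0.006 -0.191 -0.982  1.2  ]
 [ 0.     0.     0.     1.   ]]
```

View pics/scene.png

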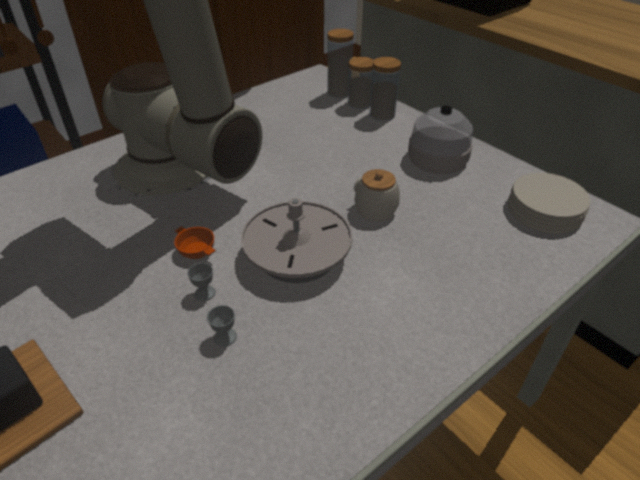

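View pics/top.png

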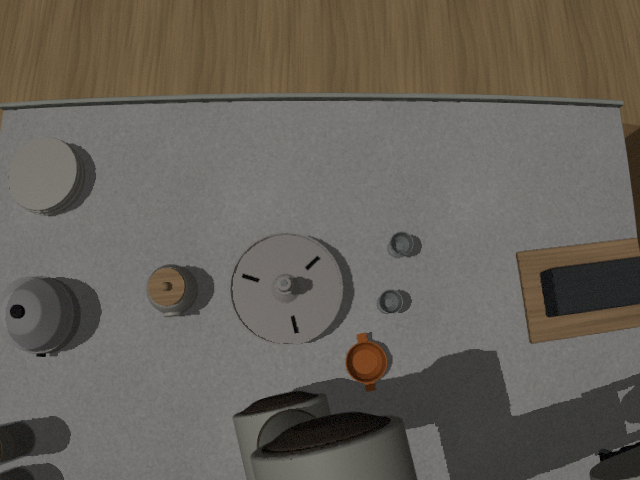

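The scene view shows the knob at about (295,207) above the platter, and the top view shows it at about (284,284). The egg cups are at (401,244) and (391,301), the poaching cup at (366,361) and the salt pot at (168,288). I'll enlarge the knob in both views.

```bash
python3 - <<'E'
import cv2,numpy as np
a=cv2.imread("pics/scene.png")[190:250,260:330]; b=cv2.imread("pics/top.png")[255:315,250:320]
f=lambda i:cv2.normalize(cv2.resize(i,None,fx=5.7,fy=5.7,interpolation=cv2.INTER_CUBIC),None,0,255,cv2.NORM_MINMAX)
cv2.imwrite("pics/crop.png",np.hstack([f(a),f(b)]))
E
```

```text
(no output)
```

View pics/crop.png

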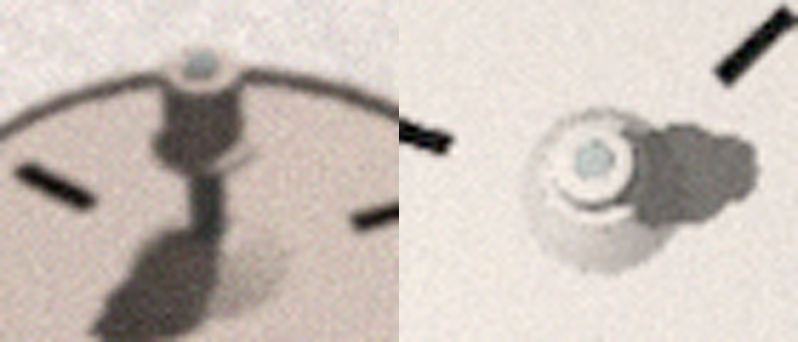

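The steel dot on the knob's top is at (295.0,201.3) in the scene view and (283.8,282.2) in the top view. The flange and rod are visible below it. Next I'll triangulate the dot and locate the other objects.

```bash
cat >h.py <<'E'
import cv2,numpy as np
from bench import get_calibration
def ray(n,uv,c=None):
    c=c or get_calibration(n); p=cv2.undistortPoints(np.array([[uv]],float),c["K"],np.array(c["dist"]))[0,0]
    T=np.array(c["pose"]); d=T[:3,:3]@[p[0],p[1],1]; return T[:3,3],d/np.linalg.norm(d)
def tri(rs):
    A=sum(np.eye(3)-np.outer(d,d) for o,d in rs); b=sum((np.eye(3)-np.outer(d,d))@o for o,d in rs)
    X=np.linalg.solve(A,b); return X,[np.linalg.norm(np.cross(X-o,d)) for o,d in rs]
def plane(r,z): o,d=r; return o+d*(z-o[2])/d[2]
E
python3 - <<'E'
from h import *
print(tri([ray("scene",(295.0,201.3)),ray("top",(283.8,282.2))]))
for n,uv,z in(("eggA",(401,244),.06),("eggB",(391,301),.06),("poach",(366,361),.03),("salt",(167,286),.109)): print(n,plane(ray("top",uv),z))
E
```

```text
(array([0.5071042 , 0.05747687, 0.14708448]), [np.float64(0.0002433235550078763), np.float64(0.0002433235550076961)])
eggA [ 0.59366172 -0.17894004  0.06      ]
eggB [ 0.47708605 -0.15467035  0.06      ]
poach [ 0.35753643 -0.10470567  0.03      ]
salt [0.50434329 0.28697607 0.109     ]
```

```bash
cat >>h.py <<'E'
from bench import status
from scipy.spatial.transform import Rotation as R
def shift(target):
    s=status.read_state(); r=R.from_rotvec(s["orientation"]); return r.inv().apply(np.array(target)-s["tcp_pos"]),r.as_matrix()
E
python3 - <<'E'
from h import *
print(shift([.507,.0575,.25]))
E
```

```text
(array([ 0.49463758, -0.44963737, -0.00168914]), array([[ 9.35629975e-01,  3.52982286e-01, -2.35222115e-04],
       [ 3.52982325e-01, -9.35629348e-01,  1.09563992e-03],
       [ 1.66660770e-04, -1.10814280e-03, -9.99999372e-01]]))
```

The rows are not in the units I measure in: shifts go in shares of 0.75 m and turns go in shares of 360 degrees. I convert before sending: 0.28 m / 0.75 = 0.3733, -0.256 m / 0.75 = -0.3413.

>>> servo_tool([
  [[0.0467,-0.0427,0,0],[0.0933,-0.0853,0,0],[0.14,-0.128,0,0],[0.1867,-0.1707,0,0],[0.2333,-0.2133,0,0],[0.28,-0.256,0,0],[0.3267,-0.2987,0,0],[0.3733,-0.3413,0,0]],
])

```text
t: 1.1
tcp_pos: [0.3749, -0.1981, 0.2482]
orientation: [-3.091, -0.563, 0.0]
force: [-1.0, -0.1, 0.8]
grip_width: 0.0849
grip_force: 0.0
```

In the tool's units: 0.21 m / 0.75 = 0.28, -0.19 m / 0.75 = -0.2533.

>>> servo_tool([
  [[0.0467,-0.0427,0,0],[0.0933,-0.0853,0,0],[0.14,-0.128,0,0],[0.1867,-0.1707,0,0],[0.2333,-0.2133,0,0],[0.28,-0.2533,0,0],[0.28,-0.2533,0,0]],
])

```text
t: 1.98
tcp_pos: [0.5045, 0.0546, 0.2476]
orientation: [-3.089, -0.568, 0.002]
force: [0.1, -0.5, 0.1]
grip_width: 0.0852
grip_force: 0.0
```

```bash
python3 - <<'E'
from h import *
from bench import capture
c=get_calibration("wrist"); im=capture("wrist"); cv2.imwrite("pics/w1.png",im); np.save("w1.npy",c,allow_pickle=True)
s=status.read_state(); print(s["t"],s["tcp_pos"],s["force"],shift([.507,.0575,.25])[0])
T=np.array(c["pose"]); P=np.linalg.inv(T)@[.507,.0575,.147,1]
print(cv2.projectPoints(P[None,:3],np.zeros(3),np.zeros(3),c["K"],np.array(c["dist"]))[0], T[:3,3])
E
```

```text
2.025 [0.50402208 0.05328669 0.24772785] [-0.09894945 -0.14700623  0.42616731] [ 0.00427749 -0.00288225 -0.0022756 ]
[[[315.85379281 236.57094471]]] [0.57386709 0.08181702 0.37418675]
```

View pics/w1.png

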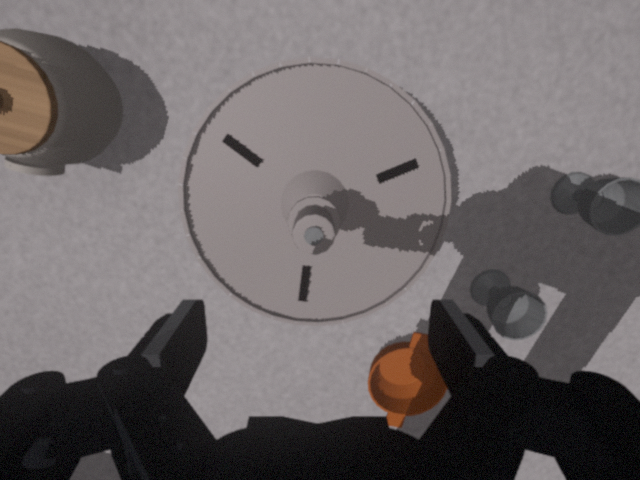

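The dot shows at about (314,236) in the wrist view, against a predicted (316,237), which agrees to about 1 mm. I'll centre and go down.

In the tool's units: 0.103 m / 0.75 = 0.1373, 0.095 m / 0.75 = 0.1267.

>>> servo_tool([
  [[0.0053,-0.004,0.0133,0],[0.0053,-0.004,0.04,0],[0.0053,-0.004,0.0733,0],[0.0053,-0.004,0.1067,0],[0.0053,-0.004,0.1267,0],[0.0053,-0.004,0.1373,0],[0.0053,-0.004,0.1373,0],[0.0053,-0.004,0.1373,0]],
])

```text
t: 3.02
tcp_pos: [0.507, 0.0565, 0.1461]
orientation: [3.09, 0.564, 0.002]
force: [-0.2, -0.0, -0.0]
grip_width: 0.0851
grip_force: 0.0
```

```bash
python3 - <<'E'
from h import *
from bench import capture
c=np.load("w1.npy",allow_pickle=True).item()
print(tri([ray("scene",(295.0,201.3)),ray("top",(283.8,282.2)),ray("",(314,236),c)]))
print(shift([.507,.0575,.14]), status.read_state()["t"])
cv2.imwrite("pics/w2.png",capture("wrist"))
E
```

```text
(array([0.50688965, 0.057984  , 0.14665889]), [np.float64(9.257135713510266e-05), np.float64(0.0007074219514235957), np.float64(0.000703724868556225)])
(array([ 0.00035927, -0.00095799,  0.00607198]), array([[ 9.35645422e-01,  3.52939672e-01,  1.10992518e-03],
       [ 3.52939844e-01, -9.35646015e-01,  4.29378559e-05],
       [ 1.05365155e-03,  3.51562213e-04, -9.99999383e-01]])) 3.025
```

View pics/w2.png

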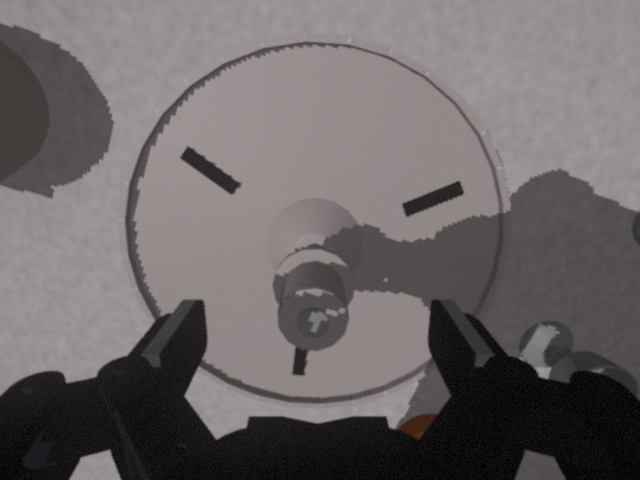

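The knob at (313,318) sits between the fingers (205 to 430). I'll go down 5 mm more, then close.

In the tool's units: 0.005 m / 0.75 = 0.0067, -0.001 m / 0.75 = -0.0013.

>>> servo_tool([
  [[0,-0.0013,0.004,0],[0,-0.0013,0.0067,0],[0,-0.0013,0.0067,0]],
])

```text
t: 3.45
tcp_pos: [0.5062, 0.0575, 0.1402]
orientation: [-3.09, -0.564, 0.0]
force: [-0.1, -0.0, 0.2]
grip_width: 0.0855
grip_force: 0.0
```

>>> servo_tool([
  [[0,0,0,0],[0,0,0,0],[0,0,0,0],[0,0,0,0],[0,0,0,0],[0,0,0,0],[0,0,0,0],[0,0,0,0]],
], jaw=1)

```text
t: 4.45
tcp_pos: [0.5063, 0.0575, 0.1404]
orientation: [-3.09, -0.564, -0.0]
force: [-1.0, 1.0, 1.7]
grip_width: 0.0256
grip_force: 58.8
```

```bash
python3 - <<'E'
from h import *
from bench import capture
s=status.read_state(); print(s["t"],s["tcp_pos"],s["force"],s["moment"],s["grip_width"],s["grip_force"])
cv2.imwrite("pics/w3.png",capture("wrist"))
E
```

```text
4.45 [0.50631638 0.05751054 0.14037407] [-0.97728322  0.9766909   1.70009635] [0.22657319 0.14793657 0.00104403] 0.025644341036402434 58.84810745716095
```

View pics/w3.png

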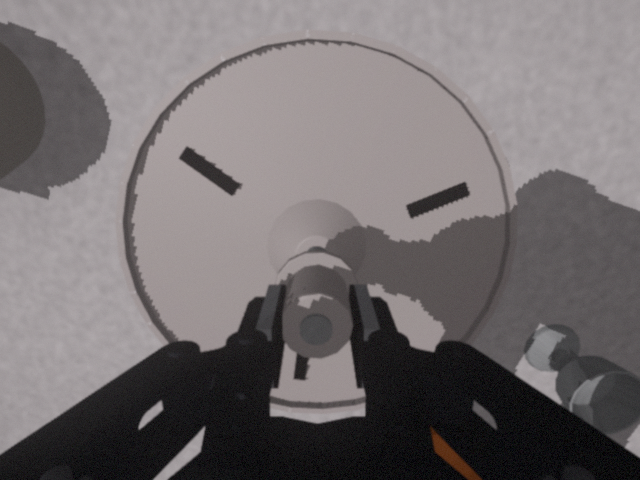

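The pads hold the knob above the flange and clear of the platter (knob at about (316,325), width 25.6 mm). I'll pull up in 1 mm steps.

In the tool's units: -0.001 m / 0.75 = -0.0013, -0.0005 m / 0.75 = -0.0007.

>>> servo_tool([
  [[0,0,-0.0007,0],[0,0,-0.0013,0],[0,0,-0.0013,0]],
])

```text
t: 4.88
tcp_pos: [0.5062, 0.0575, 0.1412]
orientation: [-3.09, -0.564, 0.0]
force: [-0.5, 0.9, -2.0]
grip_width: 0.0259
grip_force: 59.0
```

In the tool's units: -0.001 m / 0.75 = -0.0013, -0.0005 m / 0.75 = -0.0007.

>>> servo_tool([
  [[0,0,-0.0007,0],[0,0,-0.0013,0]],
])

```text
t: 5.12
tcp_pos: [0.5062, 0.0575, 0.1423]
orientation: [-3.09, -0.564, 0.0]
force: [-0.0, 0.4, -2.5]
grip_width: 0.0259
grip_force: 59.0
```

In the tool's units: -0.0012 m / 0.75 = -0.0016, -0.0006 m / 0.75 = -0.0008.

>>> servo_tool([
  [[0,0,-0.0008,0],[0,0,-0.0016,0],[0,0,-0.0016,0]],
])

```text
t: 5.5
tcp_pos: [0.5063, 0.0575, 0.1436]
orientation: [-3.09, -0.564, -0.0]
force: [-0.5, 1.3, -2.0]
grip_width: 0.0258
grip_force: 59.1
```

In the tool's units: -0.0012 m / 0.75 = -0.0016, -0.0006 m / 0.75 = -0.0008.

>>> servo_tool([
  [[0,0,-0.0008,0],[0,0,-0.0016,0],[0,0,-0.0016,0]],
])

```text
t: 5.88
tcp_pos: [0.5063, 0.0575, 0.1448]
orientation: [-3.09, -0.564, -0.0]
force: [-0.7, 1.4, -1.6]
grip_width: 0.0261
grip_force: 59.0
```

In the tool's units: -0.0012 m / 0.75 = -0.0016, -0.0006 m / 0.75 = -0.0008.

>>> servo_tool([
  [[0,0,-0.0008,0],[0,0,-0.0016,0],[0,0,-0.0016,0]],
])

```text
t: 6.25
tcp_pos: [0.5062, 0.0575, 0.1458]
orientation: [-3.09, -0.564, 0.0]
force: [-0.4, 1.0, -3.3]
grip_width: 0.026
grip_force: 59.2
```

In the tool's units: -0.0005 m / 0.75 = -0.0007.

>>> servo_tool([
  [[0,0,-0.0007,0],[0,0,-0.0007,0]],
])

```text
t: 6.5
tcp_pos: [0.5062, 0.0574, 0.1462]
orientation: [-3.09, -0.564, 0.001]
force: [0.1, 1.0, -6.5]
grip_width: 0.026
grip_force: 59.3
```

In the tool's units: -0.0004 m / 0.75 = -0.0005.

>>> servo_tool([
  [[0,0,-0.0005,0],[0,0,-0.0005,0],[0,0,-0.0005,0],[0,0,-0.0005,0]],
])

```text
t: 7.0
tcp_pos: [0.5062, 0.0575, 0.1467]
orientation: [-3.09, -0.564, 0.0]
force: [0.1, 1.9, -10.7]
grip_width: 0.026
grip_force: 59.5
```

>>> servo_tool([
  [[0,0,0,0],[0,0,0,0],[0,0,0,0],[0,0,0,0],[0,0,0,0],[0,0,0,0]],
])

```text
t: 7.75
tcp_pos: [0.5063, 0.0575, 0.1468]
orientation: [-3.09, -0.564, 0.0]
force: [-1.1, 0.7, -11.7]
grip_width: 0.0256
grip_force: 59.6
```

In the tool's units: 0.01 m / 0.75 = 0.0133, 0.001 m / 0.75 = 0.0013.

>>> servo_tool([
  [[0,0,0.0013,0],[0,0,0.0033,0],[0,0,0.0053,0],[0,0,0.0073,0],[0,0,0.0093,0],[0,0,0.0113,0],[0,0,0.0133,0],[0,0,0.0133,0]],
])

```text
t: 8.75
tcp_pos: [0.5063, 0.0574, 0.1367]
orientation: [-3.091, -0.564, 0.0]
force: [-0.2, 1.4, -0.1]
grip_width: 0.0259
grip_force: 60.7
```

In the tool's units: 0.001 m / 0.75 = 0.0013, 0.0005 m / 0.75 = 0.0007.

>>> servo_tool([
  [[0,0,0.0007,0],[0,0,0.0013,0],[0,0,0.0013,0]],
])

```text
t: 9.12
tcp_pos: [0.5063, 0.0575, 0.1358]
orientation: [-3.091, -0.564, -0.0]
force: [0.3, 1.3, 1.4]
grip_width: 0.0258
grip_force: 60.8
```

In the tool's units: 0.001 m / 0.75 = 0.0013, 0.0005 m / 0.75 = 0.0007.

>>> servo_tool([
  [[0,0,0.0007,0],[0,0,0.0013,0],[0,0,0.0013,0]],
])

```text
t: 9.5
tcp_pos: [0.5063, 0.0575, 0.1348]
orientation: [-3.09, -0.564, 0.0]
force: [0.3, 0.7, 1.5]
grip_width: 0.0258
grip_force: 60.8
```

In the tool's units: 0.001 m / 0.75 = 0.0013, 0.0005 m / 0.75 = 0.0007.

>>> servo_tool([
  [[0,0,0.0007,0],[0,0,0.0013,0],[0,0,0.0013,0]],
])

```text
t: 9.88
tcp_pos: [0.5063, 0.0575, 0.1338]
orientation: [-3.091, -0.564, 0.0]
force: [-0.8, 1.1, 1.6]
grip_width: 0.0259
grip_force: 60.8
```

In the tool's units: 0.0008 m / 0.75 = 0.0011, 0.0005 m / 0.75 = 0.0007.

>>> servo_tool([
  [[0,0,0.0007,0],[0,0,0.0011,0],[0,0,0.0011,0]],
])

```text
t: 10.25
tcp_pos: [0.5063, 0.0575, 0.1331]
orientation: [-3.091, -0.564, -0.0]
force: [-1.0, 1.0, 3.9]
grip_width: 0.0259
grip_force: 60.9
```

>>> servo_tool([
  [[0,0,0.0007,0],[0,0,0.0007,0]],
])

```text
t: 10.5
tcp_pos: [0.5064, 0.0575, 0.1328]
orientation: [-3.09, -0.564, -0.001]
force: [-1.2, 1.7, 5.5]
grip_width: 0.0261
grip_force: 61.0
```

In the tool's units: 0.0005 m / 0.75 = 0.0007.

>>> servo_tool([
  [[0,0,0.0007,0],[0,0,0.0007,0],[0,0,0.0007,0],[0,0,0.0007,0]],
])

```text
t: 11.0
tcp_pos: [0.5065, 0.0575, 0.1325]
orientation: [-3.091, -0.564, -0.001]
force: [-1.2, 1.3, 9.0]
grip_width: 0.0259
grip_force: 61.4
```

In the tool's units: 0.0001 m / 0.75 = 0.0001.

>>> servo_tool([
  [[0,0,0.0001,0],[0,0,0.0001,0],[0,0,0.0001,0],[0,0,0.0001,0],[0,0,0.0001,0],[0,0,0.0001,0]],
])

```text
t: 11.75
tcp_pos: [0.5066, 0.0575, 0.1325]
orientation: [-3.091, -0.564, -0.002]
force: [-1.6, 1.4, 9.2]
grip_width: 0.0256
grip_force: 61.4
```

In the tool's units: -0.007 m / 0.75 = -0.0093, -0.0055 m / 0.75 = -0.0073.

>>> servo_tool([
  [[0,0,-0.0013,0],[0,0,-0.0033,0],[0,0,-0.0053,0],[0,0,-0.0073,0],[0,0,-0.0093,0],[0,0,-0.0093,0],[0,0,-0.0093,0],[0,0,-0.0093,0]],
])

```text
t: 12.75
tcp_pos: [0.5063, 0.0575, 0.1389]
orientation: [-3.091, -0.564, -0.0]
force: [-0.2, 1.8, -0.2]
grip_width: 0.0258
grip_force: 60.5
```

```bash
python3 - <<'E'
from h import *
from bench import capture
for i in range(3): capture("top")
for n in("scene","wrist"): cv2.imwrite(f"pics/pre_{n}.png",capture(n))
s=status.read_state(); print(s["t"],s["tcp_pos"],s["force"])
E
```

```text
13.0 [0.506314   0.05748591 0.13893951] [-1.14711267  1.42781131 -0.33571345]
```

In the tool's units: -0.0006 m / 0.75 = -0.0008.

>>> servo_tool([
  [[0,0,-0.0008,0],[0,0,-0.0008,0],[0,0,-0.0008,0]],
])

```text
t: 13.38
tcp_pos: [0.5063, 0.0575, 0.1395]
orientation: [-3.09, -0.564, 0.0]
force: [-1.7, 1.1, -1.6]
grip_width: 0.026
grip_force: 60.4
```

```bash
python3 - <<'E'
from bench import capture
import cv2
for n in("scene","wrist"): cv2.imwrite(f"pics/pre_{n}.png",capture(n))
E
```

>>> servo_tool([
  [[0,0,0,0],[0,0,0,0],[0,0,0,0],[0,0,0,0],[0,0,0,0],[0,0,0,0]],
], jaw=-1)

```text
t: 14.22
tcp_pos: [0.5063, 0.0575, 0.1395]
orientation: [-3.091, -0.564, 0.0]
force: [-0.3, -0.1, -0.2]
grip_width: 0.0855
grip_force: 0.0
```

```bash
python3 - <<'E'
from bench import capture,status
import cv2,numpy as np
s=status.read_state(); print(s["t"],s["tcp_pos"],s["force"],s["grip_width"])
for n in("scene","wrist"): cv2.imwrite(f"pics/post_{n}.png",capture(n))
g=lambda p,n:cv2.imread(f"pics/{p}_{n}.png")
L=lambda i:cv2.resize(i,(400,340),interpolation=cv2.INTER_CUBIC)
print(np.abs(g("pre","scene").astype(int)-g("post","scene")).mean())
cv2.imwrite("pics/cmp.png",np.hstack([L(g(p,"wrist")[180:400,200:440]) for p in("pre","post")]))
E
```

```text
14.225 [0.50629357 0.05746865 0.13953673] [-0.33743092 -0.12618777 -0.20127145] 0.08551102092589283
3.085476345486111
```

View pics/cmp.png

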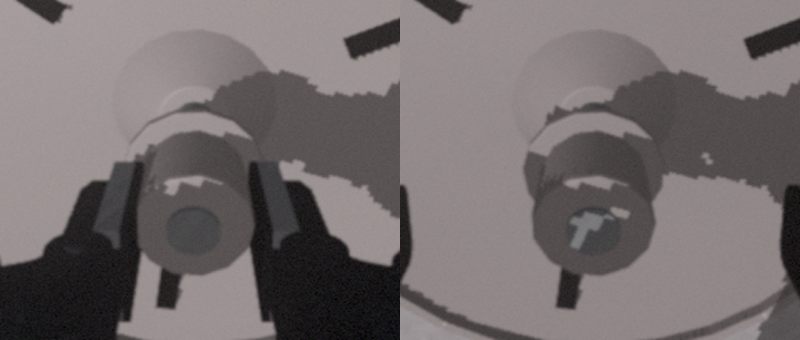

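The knob's dot is at (193,231) before release and (193,230) after, so opening the jaws did not shift it. Now I'll retreat straight up.

In the tool's units: -0.11 m / 0.75 = -0.1467, -0.1 m / 0.75 = -0.1333.

>>> servo_tool([
  [[0,0,-0.0133,0],[0,0,-0.04,0],[0,0,-0.0733,0],[0,0,-0.1067,0],[0,0,-0.1333,0],[0,0,-0.1467,0],[0,0,-0.1467,0],[0,0,-0.1467,0]],
])

```text
t: 15.32
tcp_pos: [0.5061, 0.0575, 0.2488]
orientation: [-3.09, -0.564, 0.002]
force: [0.6, -0.8, -0.5]
grip_width: 0.0852
grip_force: 0.0
```

```bash
python3 - <<'E'
from bench import status,job_done
s=status.read_state(); print(s["t"],s["tcp_pos"],s["force"])
print(job_done())
E
```

```text
15.325 [0.50606788 0.05746512 0.2487626 ] [ 0.58956289 -0.78712183 -0.50178051]
the job is handed in; nothing more can be done
None
```

I pulled the spindle up to its upper stop (about 11 N), pressed it down to its lower stop (about 9 N), and left it released at the midpoint of the 12.2 mm float I measured; I handed the job in at about 15 s with the arm clear, and no verdict came back.

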